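# Show the apprentice the next handle to join

### The job

Show the apprentice the next joining job by pointing, without touching anything: hold your fingertips about 3 cm above the mouth of the one mug on the ware board that has no handle yet, then in the same way above the loose C-shaped handle on the round plaster bat, then above the knob of the lidded slip crock, keeping still for a good two seconds over each. Rise well clear of the ware between one and the next so that you point at nothing else on the way, and finish still pointing at the crock's lid.

Things in the scene. Friction and masses are not known exactly. Their poses are not given: they have to be found in the camera images.
- mug_bare_rim (a point): the mug WITHOUT a handle: leather-hard tan clay, 84 mm across, 98 mm tall, open mouth, standing on the ware board in a row with three mugs that have handles (any place in the row; mugs 115 mm apart). The point is the centre of its mouth at rim height (116 mm above the bench); z is up.
- handle_top (a point): the loose mug handle: a C-shaped strap of tan clay, about 78 mm long, 49 mm wide and 12 mm thick, lying flat on the plaster bat beside a spout and a lid knob. The point is the middle of the C, level with its upper face (40 mm above the bench); z is up.
- slip_crock_top (a point): the slip crock: a dark brown glazed round crock with its lid on, 94 mm across, 124 mm tall over the lid's knob (30 mm across), standing on the bench. The point is the top of the knob; z is up.
- mug_a_rim (a point): a leather-hard mug in tan clay, 84 mm across, 98 mm tall, open mouth, WITH its C-shaped handle (reaching 80 mm from the mug's axis, towards the frame's x). Standing on the ware board in a row of four, 115 mm apart. The point is the centre of its mouth at rim height. Leave it alone.
- mug_b_rim (a point): a leather-hard mug in tan clay, 84 mm across, 98 mm tall, open mouth, WITH its C-shaped handle (reaching 80 mm from the mug's axis, towards the frame's x). Standing on the ware board in a row of four, 115 mm apart. The point is the centre of its mouth at rim height. Leave it alone.
- mug_c_rim (a point): a leather-hard mug in tan clay, 84 mm across, 98 mm tall, open mouth, WITH its C-shaped handle (reaching 80 mm from the mug's axis, towards the frame's x). Standing on the ware board in a row of four, 115 mm apart. The point is the centre of its mouth at rim height. Leave it alone.
- spout_top (a point): a tan clay teapot spout, a cone 50 mm across at the foot and 56 mm tall, standing on the plaster bat. The point is its top. Leave it alone.
- lid_knob_top (a point): a tan clay lid knob, mushroom-shaped, 36 mm across and 31 mm tall, standing on the plaster bat. The point is its top. Leave it alone.
- open_crock_rim (a point): an empty dark brown crock WITHOUT a lid, 94 mm across, 92 mm tall, on the bench. The point is the centre of its mouth. Leave it alone.
- wood_rib: a flat wooden rib (throwing tool), 125 x 40 x 6 mm, lying on the bench; origin under its centre. Leave it alone.
- paddle: a wooden clay paddle, 295 x 50 x 18 mm, lying at the back of the bench; origin on its underside near the handle end of the blade. Leave it alone.
- glaze_jar: a grey jar with a white cap, 64 mm across, 110 mm tall, at the back of the bench; origin under its centre. Leave it alone.
- ware_board: the ware board that carries the mugs: a light wooden board 130 x 460 x 18 mm, fixed; origin under its centre, the row of mugs runs along its y.
- bat: the plaster bat: a white round disc, 240 mm across, 28 mm thick, fixed; origin under its centre.
Mind the look-alikes: they are no part of the job. What is shaped like the part that bears slip_crock_top but green or pink is not meant. What is shaped like the part that bears mug_bare_rim but red is not meant.

How it is judged (in metres and radians):
On the way, in this order (a step that is already met when the one before it is completed fails the run):
1. the fingertips dwell just above the mouth of the mug without a handle (horizontal distance between the grasp point and mug_bare_rim below 0.035 m and z of the grasp point in the frame of mug_bare_rim between 0.022 and 0.072 m), for 1.6 s.
2. the fingertips dwell just above the loose handle (horizontal distance between the grasp point and handle_top below 0.035 m and z of the grasp point in the frame of handle_top between 0.022 and 0.072 m), for 1.6 s.
3. the fingertips dwell just above the knob of the lidded crock (horizontal distance between the grasp point and slip_crock_top below 0.035 m and z of the grasp point in the frame of slip_crock_top between 0.022 and 0.072 m), for 1.6 s.
At the end, for the whole second after the job is handed in: The point between the fingertips (grasp point, about 19 mm behind the tips) is still 22 to 72 mm above the top of the slip crock's knob (tips about 3 to 53 mm) and within 35 mm of it sideways, and every mug, clay piece, crock and other loose thing is within 8 mm of where it stood (all of step 3 and distance of each of mug_bare_rim, handle_top, slip_crock_top, mug_a_rim, mug_b_rim, mug_c_rim, spout_top, lid_knob_top, open_crock_rim, wood_rib, paddle, glaze_jar from where it was at the start of the episode below 0.008 m); the robot touches nothing.
It fails at once if the robot touches something (contact force between any of the arm, the fingers and anything else above 0.3 N).
It fails at once if a loose thing is moved (distance of any of mug_bare_rim, handle_top, slip_crock_top, mug_a_rim, mug_b_rim, mug_c_rim, spout_top, lid_knob_top, open_crock_rim, wood_rib, paddle, glaze_jar from where it was at the start of the episode above 0.01 m).
It fails at once if the fingertips point at a wrong piece: tips lower than about 4 cm over a mug that has its handle, the spout, the lid knob or the open crock, within 20 mm of its middle ((horizontal distance between the grasp point and mug_a_rim below 0.02 m and z of the grasp point in the frame of mug_a_rim below 0.06 m) or (horizontal distance between the grasp point and mug_b_rim below 0.02 m and z of the grasp point in the frame of mug_b_rim below 0.06 m) or (horizontal distance between the grasp point and mug_c_rim below 0.02 m and z of the grasp point in the frame of mug_c_rim below 0.06 m) or (horizontal distance between the grasp point and spout_top below 0.02 m and z of the grasp point in the frame of spout_top below 0.06 m) or (horizontal distance between the grasp point and lid_knob_top below 0.02 m and z of the grasp point in the frame of lid_knob_top below 0.06 m) or (horizontal distance between the grasp point and open_crock_rim below 0.02 m and z of the grasp point in the frame of open_crock_rim below 0.06 m)).
It also fails if it takes over 58 s, if anything falls off the work surface, if the arm or the gripper's body presses on something with over 40 N, if the wrist force passes 120 N, or if a joint passes its speed limit or range.

### The arm

A 6-joint arm with a two-finger parallel gripper is mounted at the origin on the work surface. World frame = base frame: x ahead of the robot, y to its left, z up, the work surface at z = 0. Lengths are in m, angles in degrees, forces in N, time in s.
With the tool pointing down it reaches from about 0.375 to 0.925 m from the base axis. Payload 5.7 kg.
Tool frame: the origin (TCP) lies at the very end of the fingers, on their centre line; the grasp point (between the pads) lies 19 mm behind it (robot.grasp_offset is the distance from the TCP to the grasp point, in m); z points along the fingers, y is the direction in which the jaws open and shut (so a half turn about z gives the same grasp; the last joint's range is limited). The gripper opens to 85 mm and grips with 20 to 120 N. Pads are 22 mm wide; open, the fingers measure 114 mm over their backs; the gripper's body (76 mm by 85 mm) begins 54 mm behind the grasp point. The pads swing forward as they close: fully open they stand 13 mm farther back than shut.
Start: joints at [57.29, 20.558, 86.54, -0, 72.909, -6.595], TCP at [0.264, 0.539, 0.231] pointing down, gripper open.
Joint ranges: [-170.27, 170.27], [-57.76, 135], [12.27, 136.19], [-55.21, 235.2], [11.17, 155.16], [-170.74, 170.74]. Speed limits (degrees/s): [136.94, 136.94, 180, 180, 180, 180].

### API

Orientations are given as a 3x3 rotation matrix whose columns are the frame's x, y, z axes.
In Python, from plant import robot, planner, cams, job gives the robot as it stands. Calls block until the motion is done:
- robot.goto(position, orientation): joint-space move of the TCP to a pose.
- robot.move_l(position, orientation=None, feed=0.15, guard=None): straight line of the TCP; orientation=None keeps the orientation; feed is the mean speed in m/s. With guard (N) it stops when the force on the tool has changed by that much, and returns True; else False.
- robot.set_joints(angles): joint-space move.
- robot.gripper_to(opening, newtons=None): opening from 0.0 (shut) to 1.0 (fully open); newtons is the grip in N (None keeps the last); returns when the fingers have stopped.
- robot.sleep(seconds).
- planner.inverse_kinematics(position, orientation): joint angles nearest the present ones, or None.
- cams.capture(name): name is "side" or "top"; returns the picture (400x640x3 uint8, red, green, blue); there is no depth.
- cams.camera_params(name): a dict with "fov_y" (degrees; the focal length in pixels is half the picture's height over the tangent of half this angle, whatever the lens; pixels are square), "cx", "cy" (the principal point, pixels), "position" and "attitude" of the camera in the world. Camera axes: x right, y up, looking along -z (the intrinsics and any distortion apply to the point x, -y, -z); pixel columns grow to the right and rows downward; lengths in m; the calibration is good to about 2 mm. A picture is of the moment at which its call begins. camera_params takes no time and is no camera call.
A pose or a line that the arm cannot do raises robot.MotionError and nothing moves.
- job.sign_off(): hands the job in, once; it reports no verdict.
Readings, each from a call of its own:
- robot.read_t(): time.
- robot.read_joint_positions(): joint angles.
- robot.read_qd(): joint speeds.
- robot.read_tau(): joint torques, N m.
- robot.read_tool_pos(): TCP position.
- robot.read_orientation(): TCP orientation.
- robot.read_ft_force(): force on the tool from outside, world axes, zero at the start.
- robot.read_moment(): the same for the moment, N m.
- robot.read_gripper_width(): opening from 0.0 (shut) to 1.0 (fully open).
Only numpy, scipy, OpenCV 4.12 (cv2) and the standard library are available. Lean on these libraries where they do the work, as an engineer would, in place of code of your own. Each camera call takes 0.05 s, during which the arm holds its last target.

## Working session

There is one attempt and no reset: what is moved stays moved. The work goes in short steps, each a Python script; the robot and the scene stay as the last script left them, time stands still between calls to the robot, and variables do not carry over. Pictures are saved under pics/ and viewed, and the job is handed in when it is done.

```bash
mkdir -p pics; ls
python3 - <<'E'
from plant import robot, planner, cams, job
import cv2
for n in ("top","side"):
    im=cams.capture(n); cv2.imwrite(f"pics/{n}0.png",im[:,:,::-1]); print(n,cams.camera_params(n))
print(robot.read_t(),robot.read_tool_pos(),robot.read_orientation(),robot.grasp_offset)
E
```

```text
pics
top {'fov_y': 56.815991536667404, 'cx': 321.6934751950644, 'cy': 195.12912014995865, 'position': array([ 0.36828839, -0.0365452 ,  1.0667643 ]), 'attitude': array([[ 0.02054127,  0.99254912, -0.12010124],
       [-0.99978842,  0.02052216, -0.00139606],
       [ 0.00107908,  0.1201045 ,  0.99276067]])}
side {'fov_y': 50.693728835105624, 'cx': 325.0457424219219, 'cy': 201.7697608367516, 'position': array([-0.00459246, -0.74648094,  0.98579499]), 'attitude': array([[ 0.82380293,  0.4138815 , -0.38736395],
       [-0.56680331,  0.59042371, -0.57457276],
       [-0.00909617,  0.69289389,  0.72098219]])}
0.1 [0.26376194 0.53823389 0.23053218] [[-8.97922041e-01  4.40153573e-01 -9.17168072e-04]
 [ 4.40154480e-01  8.97920974e-01 -1.39972315e-03]
 [ 2.07451302e-04 -1.66053790e-03 -9.99998600e-01]] 0.0187
```

View pics/top0.png

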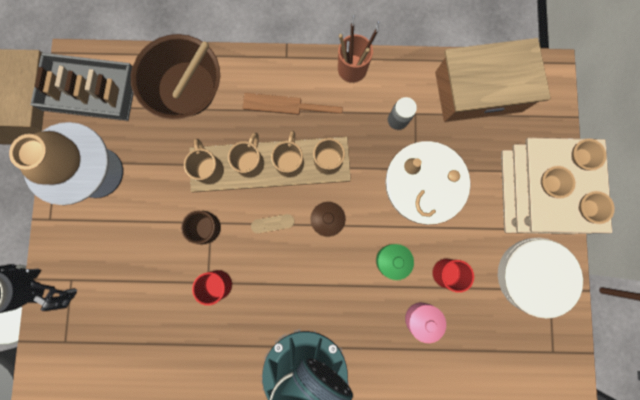

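View pics/side0.png

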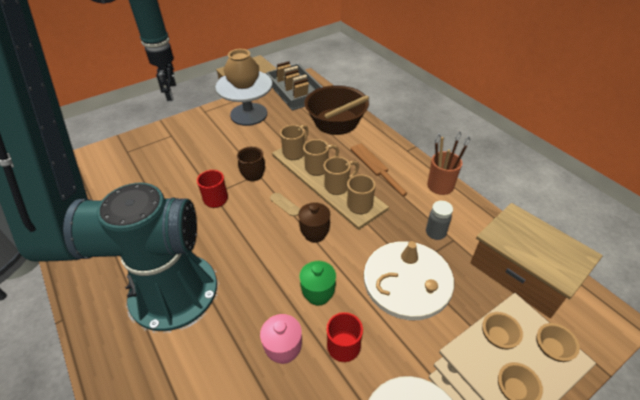

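The top view shows four board mugs at about (200,164), (245,157), (287,157) and (328,155). The first three have a handle stub at the top, and the one at (328,155) appears to have none. The lidded brown crock is at (328,218); the open one is at (201,227), and the green, pink and red ones are decoys. The handle is at about (426,205) on the bat. I'll confirm with an enlarged crop.

Run:
```python
import cv2,numpy as np
t=cv2.imread("pics/top0.png");s=cv2.imread("pics/side0.png")
a=cv2.resize(t[125:245,175:475],(800,320),interpolation=cv2.INTER_CUBIC)
b=cv2.resize(s[110:310,230:480],(350,280),interpolation=cv2.INTER_CUBIC)
c=cv2.resize(s[115:225,265:405],(356,280),interpolation=cv2.INTER_CUBIC)
o=np.zeros((600,800,3),np.uint8);o[:320]=a;o[320:,:350]=b;o[320:,400:756]=c
cv2.imwrite("pics/crop.png",o)
```

```text
(no output)
```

View pics/crop.png

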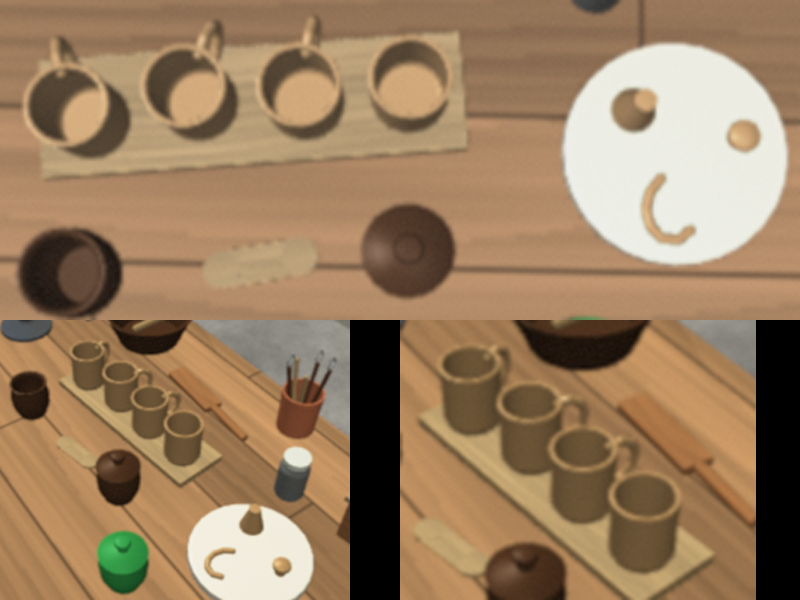

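The crop confirms it. The mug at top (328,155) / side (361,183) has no handle, and the other three do. The C handle on the bat and the brown knobbed crock are both clear. Next I'll triangulate, using the known spacing as a check.

```bash
cat > h.py <<'E'
import cv2,numpy as np
from plant import robot, planner, cams, job
def ray(n,px):
    p=cams.camera_params(n); f=200/np.tan(np.radians(p['fov_y']/2))
    d=p['attitude']@np.array([(px[0]-p['cx'])/f,-(px[1]-p['cy'])/f,-1]); return p['position'],d/np.linalg.norm(d)
def plane(n,px,z):
    o,d=ray(n,px); return o+d*(z-o[2])/d[2]
def tri(a,b):
    o1,d1=ray('top',a);o2,d2=ray('side',b)
    s=np.linalg.lstsq(np.c_[d1,-d2],o2-o1,rcond=None)[0]
    p,q=o1+s[0]*d1,o2+s[1]*d2; return (p+q)/2,np.linalg.norm(p-q)
E
python3 - <<'E'
from h import *
np.set_printoptions(precision=4,suppress=True)
# handle masks: tan inside the bat
def handle(fn,c,r):
    im=cv2.imread(fn);hsv=cv2.cvtColor(im,cv2.COLOR_BGR2HSV)
    m=(hsv[...,1]>70).astype(np.uint8); k=np.zeros_like(m); cv2.ellipse(k,c,r,0,0,360,1,-1); m&=k
    cs,_=cv2.findContours(m,cv2.RETR_EXTERNAL,cv2.CHAIN_APPROX_NONE)
    for q in cs:
        if cv2.contourArea(q)>15: print(fn,cv2.minAreaRect(q))
handle("pics/top0.png",(428,182),(36,36)); handle("pics/side0.png",(409,278),(40,32))
def blob(fn,c,r):
    im=cv2.imread(fn).astype(int); v=im.max(2); m=((v<105)).astype(np.uint8)
    k=np.zeros_like(m); cv2.circle(k,c,r,1,-1); m&=k
    cs,_=cv2.findContours(m,cv2.RETR_EXTERNAL,cv2.CHAIN_APPROX_NONE); q=max(cs,key=cv2.contourArea); print(fn,cv2.minEnclosingCircle(q),cv2.boundingRect(q))
blob("pics/top0.png",(328,218),26)
R=[plane('top',p,.116) for p in [(199.8,163.6),(244.4,157.3),(287.1,157.6),(328.7,154.6)]]
for p in R: print(p)
print('spacing',np.linalg.norm(np.diff(R,axis=0),axis=1))
print('mug',tri((328.7,154.6),(361,182.6)),plane('side',(361,182.6),.116))
print('knob',tri((328,218),(314.3,207.1)),plane('top',(328,218),.124),plane('side',(314.3,207.1),.124))
E
```

```text
pics/top0.png ((422.6224060058594, 204.666015625), (25.279558181762695, 14.347857475280762), 59.931419372558594)
pics/top0.png ((453.70001220703125, 175.40000915527344), (11.067971229553223, 10.435514450073242), 18.434947967529297)
pics/top0.png ((412.5, 166.0), (14.0, 15.0), 90.0)
pics/side0.png ((430.50006103515625, 285.0000305175781), (12.020814895629883, 12.020814895629883), 45.0)
pics/side0.png ((385.2886657714844, 281.35052490234375), (16.24553871154785, 23.962169647216797), 23.962491989135742)
pics/side0.png ((409.0, 254.5), (17.0, 16.0), 90.0)
pics/top0.png ((328.1625061035156, 218.5703125), 17.09299659729004) (313, 202, 32, 34)
[0.5598 0.2853 0.116 ]
[0.579  0.1695 0.116 ]
[0.5805 0.0575 0.116 ]
[ 0.5908 -0.0514  0.116 ]
spacing [0.1174 0.112  0.1094]
mug (array([ 0.5914, -0.0521,  0.1198]), np.float64(0.0031708947807410843)) [ 0.5956 -0.0495  0.116 ]
knob (array([ 0.4251, -0.053 ,  0.1163]), np.float64(0.0016320516389281385)) [ 0.424  -0.0525  0.124 ] [ 0.4221 -0.0595  0.124 ]
```

Spacing agrees to within about 5 mm, and the two views agree to within 3–7 mm, against a 35 mm tolerance. That's enough to move.

```bash
cat >> h.py <<'E'
from scipy.spatial.transform import Rotation as Ro
PH=plane('top',(424,204),.04)
T=[np.array([.592,-.051,.116]),np.array([PH[0],PH[1],.04]),np.array([.424,-.054,.124])]
def ori(p):
    base=np.arctan2(.5384,.2638); R0=np.array([[-.89802,.43995,0],[.43995,.89802,0],[0,0,-1]])
    return Ro.from_euler('z',np.arctan2(p[1],p[0])-base).as_matrix()@R0
E
python3 - <<'E'
from h import *
np.set_printoptions(precision=4,suppress=True)
print(PH,tri((424,204),(385.3,281.4)))
for p in T:
    for z in (p[2]+.03,.30): print(planner.inverse_kinematics([p[0],p[1],z],ori(p)))
robot.gripper_to(0.0)
q=robot.read_tool_pos(); robot.move_l([q[0],q[1],.30])
p=T[0]; robot.goto([p[0],p[1],.30],ori(p))
print(robot.read_t(),robot.read_tool_pos(),robot.read_gripper_width())
for n in("top","side"): cv2.imwrite(f"pics/{n}1.png",cams.capture(n)[:,:,::-1])
a,b=[cv2.imread(f"pics/{n}1.png") for n in("top","side")]
cv2.imwrite("pics/b1.png",cv2.resize(np.hstack([a[100:340,200:500],b[50:290,200:500]]),(800,320)))
E
```

```text
[ 0.4735 -0.321   0.04  ] (array([ 0.4725, -0.3213,  0.0358]), np.float64(0.0033169269668971483))
[-11.5825  25.0618  92.7193  -0.      62.2189  -6.6614]
[-11.5825  17.0529  81.8612  -0.      81.0859  -6.6614]
[-41.0508  29.174   99.2509  -0.      51.575   -6.9208]
[-41.0508  15.1196  84.5935  -0.      80.287   -6.9208]
[-16.5345  12.0307 112.3557  -0.      55.6136  -9.2791]
[-16.5345   2.1891 100.464   -0.      77.3469  -9.2791]
3.875 [ 0.592 -0.05   0.3  ] 0.0036599239137424674
```

View pics/b1.png

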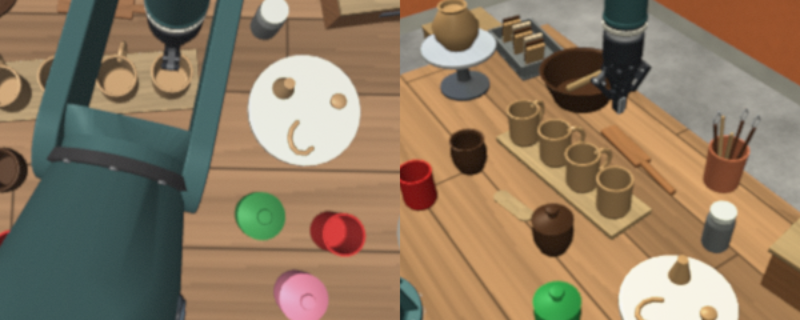

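The closed fingers hang over the handle-less mug, and the arm is clear of everything else. I'll descend, dwell and take a side picture to check.

Run:
```python
from h import *
p=T[0]; robot.move_l([p[0],p[1],p[2]+.03],feed=.1); robot.sleep(2.3)
print(robot.read_t(),robot.read_tool_pos(),robot.read_ft_force())
b=cams.capture("side")[:,:,::-1]; cv2.imwrite("pics/s2.png",cv2.resize(b[80:280,230:480],(750,600)))
```

```text
7.9667 [ 0.59200016 -0.0510326   0.1460195 ] [-0.15662145  0.87293804 -0.41403157]
```

View pics/s2.png

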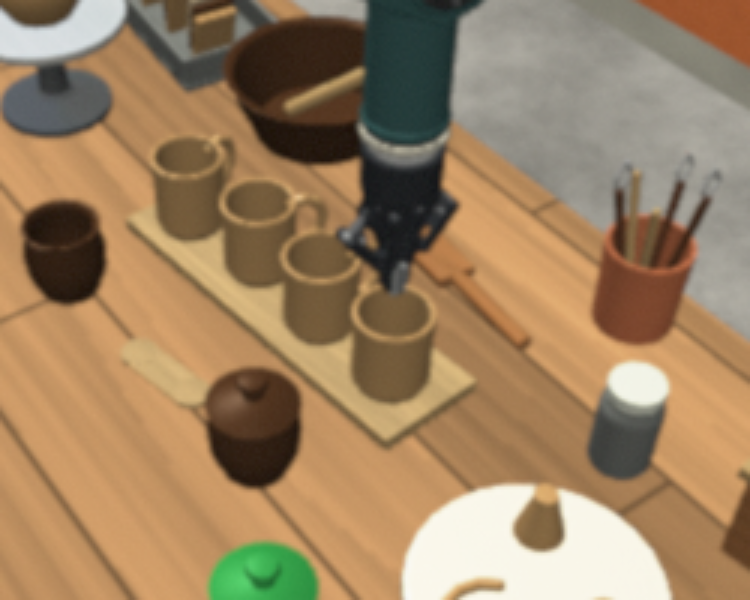

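The fingertips at crop (396,290) are just above the bare mug's mouth at (392,312), touching nothing. Next is the handle, then the crock.

Run:
```python
from h import *
p=T[0]; robot.move_l([p[0],p[1],.30],feed=.15)
p=T[1]; robot.goto([p[0],p[1],.30],ori(p)); robot.move_l([p[0],p[1],p[2]+.03],feed=.12); robot.sleep(2.3)
print(robot.read_t(),robot.read_tool_pos(),robot.read_ft_force())
b=cams.capture("side")[:,:,::-1]; cv2.imwrite("pics/s3.png",cv2.resize(b[160:360,280:530],(750,600)))
```

```text
14.6917 [ 0.47347031 -0.32096097  0.06998857] [ 1.01006739  0.09015429 -0.48253696]
```

View pics/s3.png

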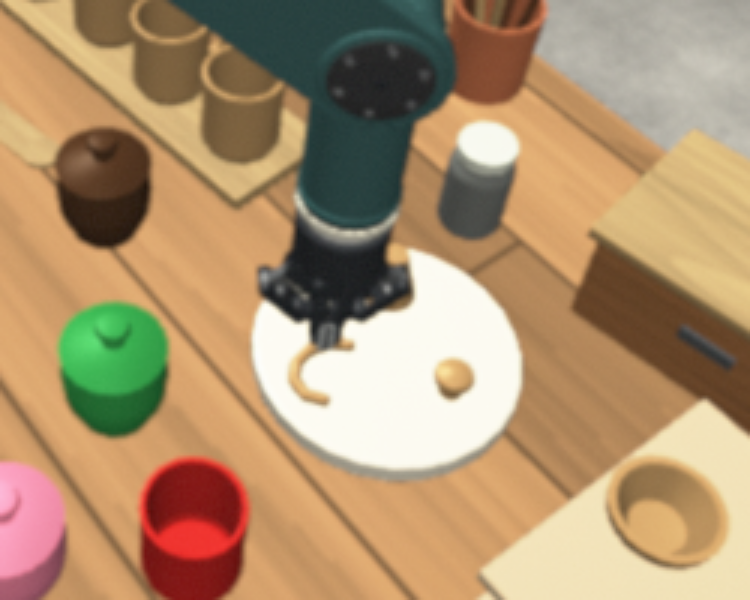

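The tips at crop (325,345) sit directly above the C's middle at about (320,372), about 3 cm up. The spout behind is clear. Now the crock.

Run:
```python
from h import *
p=T[1]; robot.move_l([p[0],p[1],.30],feed=.15)
p=T[2]; robot.goto([p[0],p[1],.30],ori(p)); robot.move_l([p[0],p[1],p[2]+.03],feed=.1); robot.sleep(2.4)
print(robot.read_t(),robot.read_tool_pos(),robot.read_ft_force())
b=cams.capture("side")[:,:,::-1]; cv2.imwrite("pics/s4.png",cv2.resize(b[100:300,220:470],(750,600)))
```

```text
21.4917 [ 0.42398162 -0.05398592  0.15398658] [ 0.38404134 -0.19656504  0.83471185]
```

View pics/s4.png

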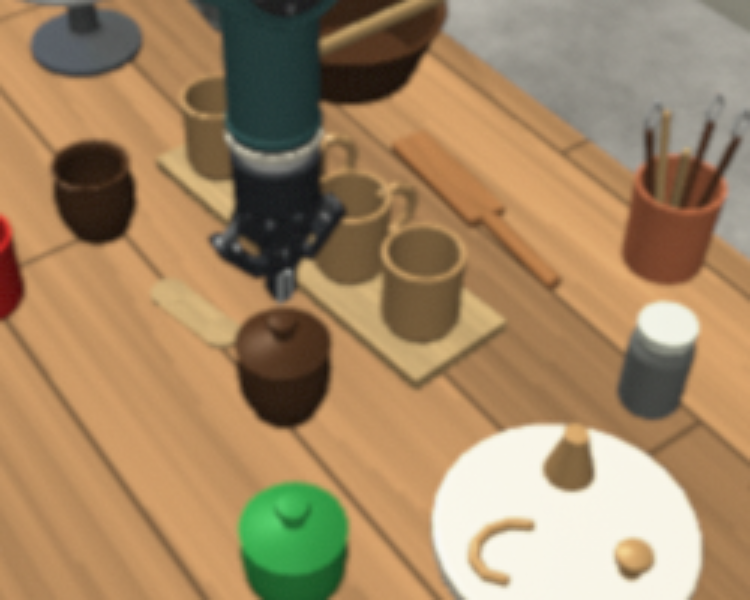

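The tips at crop (283,295) are above the brown knob at (282,318), with a gap, and nothing has moved. I'm handing in.

Run:
```python
from h import *
print(job.sign_off()); print(robot.read_t(),robot.read_tool_pos())
```

```text
the job is handed in; nothing more can be done
None
the job is handed in; nothing more can be done
```

I pointed with the closed gripper at the bare mug, then the loose C handle, then the brown lidded crock's knob, and handed the job in. Each time the tips were about 3 cm above the piece and held still for 2.3–2.4 s. I rose to 0.30 m between them, and the arm is still over the knob.

- **Position:** the last reading, just before hand-in, was the tool tip at (0.424, -0.054, 0.154) at 21.5 s. That puts the grasp point about 49 mm above the knob.
- **Contact:** a side picture at each stop showed the tips over the right piece with a visible gap, and nothing appeared moved. The wrist force read about 1 N while hovering; I took that as sensor noise, since the pictures show no contact.
- **Measurements:** the two camera views disagreed by up to about 7 mm on the knob. Mug spacing measured 109–117 mm against the stated 115 mm. Both are well inside the 35 mm tolerance.
- **Not checked:** the hand-in gave no verdict, and I could take no reading after it.

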